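# Stand the tablet oscilloscope on its kickstand and steady it

### The job

The tablet oscilloscope is lying on its face on the bench. Flip the kickstand on its back out past its snap point so that it stays open against its stop, then raise the instrument by its carry handle until it stands on its bottom edge, leaning back with the foot of the kickstand on the bench. Never let it fall, leave the other things on the bench alone, and finish still gripping the handle, keeping the instrument steady on edge and foot, because it tips easily and I am about to push the probes in.

Things in the scene. Friction and masses are not known exactly. Their poses are not given: they have to be found in the camera images.
- scope: tablet oscilloscope, loose: grey case in a dark rubber bumper, 240 mm wide, 160 mm from bottom edge to top edge, 46 mm thick, 0.75 to 1 kg. It lies on its face, back up. Origin: centre of the face, on the bench at the start. x: from bottom edge (-80 mm) to top edge (+80 mm, handle and two probe sockets); z: out of the back, up at the start; y: along the width
- handle: carry handle: fixed bow of dark round bar, diameter 18 mm, off the scope's top edge. Origin: middle of its straight bar, at scope x = +124, y = 0, z = 26 mm (26 mm above the bench at the start); axes as the scope's. The bar runs along y, straight for 136 mm, 35 mm clear of the case. It turns between finger pads pointing down as the scope is tipped up, but drags under a hard grip (60 N)
- stand (a joint): the kickstand, a U-shaped steel bail, rad: 0 folded along the back (start), 0.80 fully open against its stop. It turns about the scope's y axis. An over-centre spring snaps it shut below about 0.40 and open above; moving it takes about 2 to 3 N at the foot bar
- stand_bar (a point): middle of the kickstand's foot bar: steel round bar, diameter 10 mm, 110 mm long, along the scope's y, joined to the hinge by two legs 115 mm long. Folded it is at scope x = -75, y = 0, z = 56 mm, 5 mm clear of the back (z = 46 mm), free on both sides; at opening angle a it is at x = 40 - 115 cos a, z = 56 + 115 sin a (mm)
- stand_hinge (a point): the middle of the kickstand's hinge axis, at scope x = +40 mm, y = 0, z = 56 mm; the axis runs along the scope's y
- heel (a point): middle of the scope's bottom edge on the back side, at scope x = -80, y = 0, z = 46 mm. Tipped up by the handle, the scope turns about the bottom edge of its face, passes upright (standing on its flat 46 mm bottom), then leans back about this heel onto the open kickstand: there its x axis is 0.36 rad from vertical, and heel and foot bar touch the bench, 99 mm apart
- meter: bystander: red hand-held multimeter lying on its back, 150 x 74 x 41 mm; origin under its centre
- spool: bystander: reel of solder standing on end, diameter 64 mm, 50 mm high; origin under its centre
- bottle: bystander: white pump bottle, diameter 66 mm, 157 mm high; origin under its centre
- iron_rest: bystander: soldering iron leaning in its rest, fixed to the bench, about 210 mm long, up to 130 mm high; origin under the centre of its base

How it is judged:
By the outcome, as a careful person would: the job done as asked, in the order asked, and still so for the second after the job is handed in, while the arm keeps its last pose, push and grip.
It also fails if it takes over 51 s, if anything falls off the work surface, if the arm or the gripper's body presses on something with over 40 N, if the wrist force passes 120 N, or if a joint passes its speed limit or range.

### The arm

A 7-joint arm with a two-finger parallel gripper is mounted at the origin on the work surface. World frame = base frame: x ahead of the robot, y to its left, z up, the work surface at z = 0. Lengths are in m, angles in rad, forces in N, time in s.
With the tool pointing down it reaches from about 0.4 to 0.875 m from the base axis. Payload 19.3 kg.
Tool frame: the origin (TCP) lies at the very end of the fingers, on their centre line; the grasp point (between the pads) lies 19 mm behind it (env.grip_depth is the distance from the TCP to the grasp point, in m); z points along the fingers, y is the direction in which the jaws open and shut (so a half turn about z gives the same grasp; the last joint's range is limited). The gripper opens to 85 mm and grips with 20 to 120 N. Pads are 22 mm wide; open, the fingers measure 114 mm over their backs; the gripper's body (76 mm by 85 mm) begins 54 mm behind the grasp point. The pads swing forward as they close: fully open they stand 13 mm farther back than shut.
Start: joints at [-1.34, 0.521, -0.036, 1.599, 0.021, 1.021, -0.113], TCP at [0.185, 0.597, 0.231] pointing down, gripper open.
Joint ranges: [-2.91, 2.91], [-0.3, 2.13], [-1.5, 1.42], [0.17, 2.43], [-1.26, 4.41], [0.16, 1.93], [-2.52, 2.52]. Speed limits (rad/s): [1.89, 1.89, 2.39, 2.39, 3.01, 3.01, 3.01].

### API

Orientations are given as a rotation vector (axis times angle).
In Python, from bench import sensors, cams, order, env gives the robot as it stands.
- The arm moves only by the shell command python3 -m creep 'ROWS' [OPENING] [FORCE]. ROWS is JSON, a list of rows, each a list of 6 numbers: the shift along the tool's x, y, z in units of 0.025 m (1.0 is 0.025 m), then the turn, a rotation vector about the tool's x, y, z in units of 4 degrees (1.0 is 4 degrees). In form: [[dx, dy, dz, ax, ay, az], ...]. A call has 1 to 20 rows; each row shifts and turns the pose as measured when the row begins, along the tool's axes as they then stand; what a row does not reach is not made up. A row lasts 1/8 s, in which the tool goes at most 62.5 mm and 10.7 degrees, less where a joint would pass 70% of its speed; a pose out of reach is approached as far as the arm can. A call with a number of a shift or a turn outside -1 to 1 is refused whole. A call with a gripper value outside its range is refused whole. OPENING is the gripper command: -1 is fully open, 1 is shut, values between are in proportion, set as the call begins (- or left out, the last holds). The fingers move at their own pace and stop on an object; FORCE is the grip in N (left out, the last holds). Time passes only in rows, so rows that do not move let the fingers close. It gives the time, the measured TCP pose, the force and the opening at its end, in the units of the state.
- sensors.observe(): the state, without advancing time (a new reading comes with each control period).
- cams.capture(name): name is "side" or "top"; returns the picture (480x640x3 uint8, red, green, blue); there is no depth.
- cams.camera_info(name): a dict with "fovy" (degrees; the focal length in pixels is half the picture's height over the tangent of half this angle, whatever the lens; pixels are square), "cx", "cy" (the principal point, pixels), "origin" and "rotation" of the camera in the world. Camera axes: x right, y down, z forward; pixel columns grow to the right and rows downward; lengths in m; the calibration is good to about 2 mm. A picture is of the moment at which its call begins. camera_info takes no time and is no camera call.
- order.hand_in(): hands the job in, once; it reports no verdict.
The state is a dict: "time_s": time; "joint_pos": joint angles; "qd": joint speeds; "joint_torque": joint torques, N m; "tcp_pos": TCP position; "tcp_rot": TCP orientation; "contact_force": force on the tool from outside, world axes, zero at the start; "wrist_torque": the same for the moment, N m; "width": finger opening in m.
Only numpy, scipy, OpenCV 4.12 (cv2) and the standard library are available. Lean on these libraries where they do the work, as an engineer would, in place of code of your own. Each camera call takes 0.05 s, during which the arm holds its last target.

## Working session

There is one attempt and no reset: what is moved stays moved. The work goes in short steps, Python scripts to look and compute and a shell command to move; the robot and the scene stay as the last step left them, time stands still between calls to the robot, and variables do not carry over. Pictures are saved under pics/ and viewed, and the job is handed in when it is done.

```bash
ls; mkdir -p pics
python3 - <<'E'
from bench import sensors,cams,order,env
import cv2
print(sensors.observe())
for n in("side","top"):
    im=cams.capture(n); cv2.imwrite(f"pics/{n}0.png",im[:,:,::-1]); print(n,cams.camera_info(n))
print(env.grip_depth)
E
```

```text
pics
{'time_s': 0.0, 'joint_pos': array([-1.3401837 ,  0.52202861, -0.03630868,  1.59997902,  0.02118886,
        1.02108431, -0.1128236 ]), 'qd': array([ 6.84833779e-04, -1.25700695e-04,  2.37821873e-04, -7.11472183e-04,
       -4.73665863e-04,  7.36254849e-04, -9.18457596e-05]), 'joint_torque': array([-1.86405041e-04, -9.27069855e+01,  1.97960861e+00, -3.69949043e+01,
        1.78214035e-02,  7.94960040e-03, -2.51611544e-05]), 'tcp_pos': array([0.1851315 , 0.5966155 , 0.23072722]), 'tcp_rot': array([-4.70809585e-01, -3.10602296e+00,  1.74532107e-03]), 'contact_force': array([ 0.11484478,  0.03533132, -0.37777838]), 'wrist_torque': array([-0.01213685,  0.05838855,  0.01715369]), 'width': 0.08545187981053749}
side {'fovy': 53.92039774870979, 'cx': 306.3852957517155, 'cy': 242.02794261159374, 'origin': array([ 0.10793509, -1.01413064,  0.84223424]), 'rotation': array([-2.16695584,  0.43122938, -0.23961602])}
top {'fovy': 56.928797046215514, 'cx': 316.99914960573267, 'cy': 240.08179632621253, 'origin': array([ 0.32473278, -0.02585956,  1.29350742]), 'rotation': array([-2.15718369,  2.11067412, -0.15826298])}
0.0187
```

View pics/side0.png

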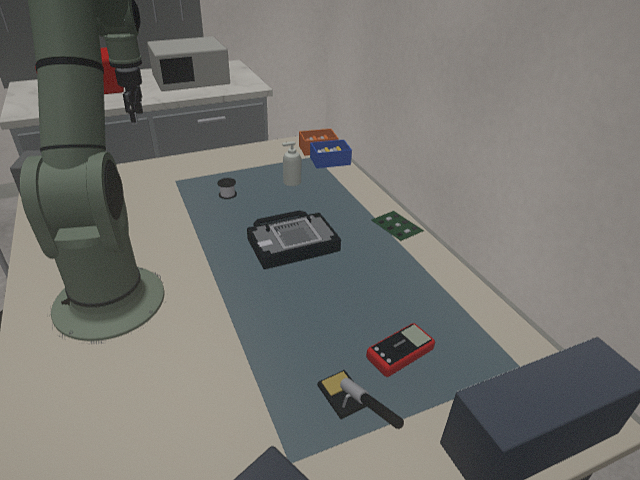

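View pics/top0.png

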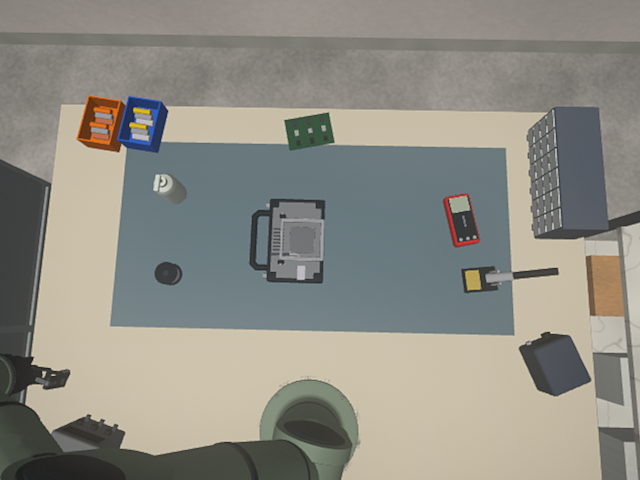

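The scope lies at about pixel (297,241) in the top view, with its handle at (258,240) toward world +y. The bail's foot bar is on the -y side, at about (320,240). I'll zoom in next.

```bash
cat > h.py <<'E'
import numpy as np,cv2
from scipy.spatial.transform import Rotation as R
from bench import cams
def cam(n):
    i=cams.camera_info(n); f=240/np.tan(np.radians(i['fovy'])/2)
    return f,i['cx'],i['cy'],np.array(i['origin']),R.from_rotvec(i['rotation']).as_matrix()
def ray(n,u,v):
    f,cx,cy,o,M=cam(n); d=M@np.array([(u-cx)/f,(v-cy)/f,1]); return o,d/np.linalg.norm(d)
def plane(n,u,v,z):
    o,d=ray(n,u,v); return o+d*(z-o[2])/d[2]
def two(a,b):
    o1,d1=ray("top",*a);o2,d2=ray("side",*b)
    A=np.stack([d1,-d2],1); s=np.linalg.lstsq(A,o2-o1,rcond=None)[0]
    p,q=o1+s[0]*d1,o2+s[1]*d2
    return (p+q)/2,np.linalg.norm(p-q)
def proj(n,p):
    f,cx,cy,o,M=cam(n); c=M.T@(np.array(p)-o); return f*c[0]/c[2]+cx,f*c[1]/c[2]+cy
def snap(n,name,box=None,s=1):
    im=cams.capture(n)[:,:,::-1]; cv2.imwrite(f"pics/{name}_raw.png",im)
    if box: x0,y0,x1,y1=box; im=im[y0:y1,x0:x1]
    im=cv2.resize(im,None,fx=s,fy=s,interpolation=cv2.INTER_CUBIC); cv2.imwrite(f"pics/{name}.png",im)
E
python3 - <<'E'
import cv2
a=cv2.imread('pics/top0.png')[185:300,235:345]
cv2.imwrite('pics/topz.png',cv2.resize(a,None,fx=5,fy=5,interpolation=cv2.INTER_CUBIC))
a=cv2.imread('pics/side0.png')[195:280,235:355]
cv2.imwrite('pics/sidez.png',cv2.resize(a,None,fx=6,fy=6,interpolation=cv2.INTER_CUBIC))
E
```

```text
(no output)
```

View pics/topz.png

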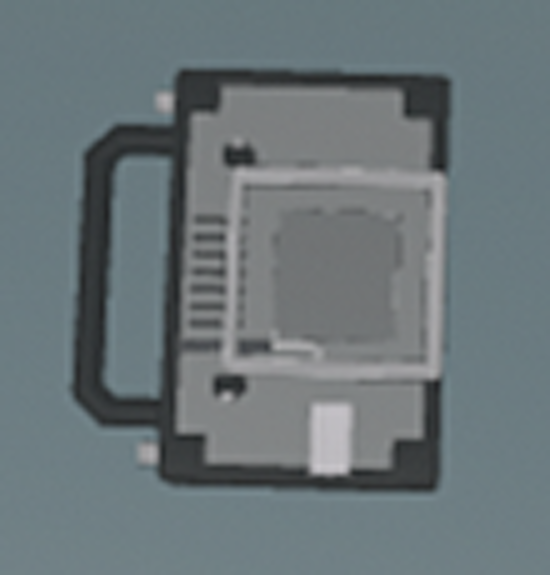

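View pics/sidez.png

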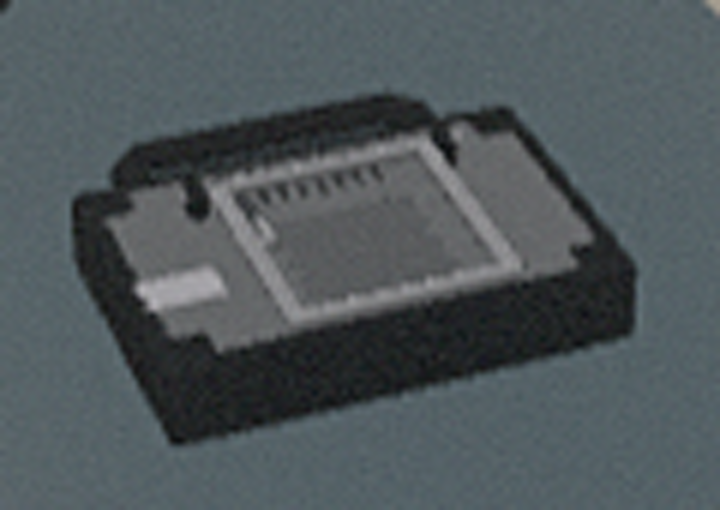

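Run:
```python
from h import *
T=lambda x,y:((x+.5)/5-.5+235,(y+.5)/5-.5+185)
S=lambda x,y:((x+.5)/6-.5+235,(y+.5)/6-.5+195)
np.set_printoptions(precision=4,suppress=True)
print("bar far end",two(T(438,180),S(513,267)),"near",two(T(432,371),S(292,315)))
print("hinge corners",two(T(240,172),S(430,143)),two(T(229,368),S(215,192)))
print("case back corners z46:")
for n,t,s in (("bot far",(448,78),(634,268)),("bot near",(438,488),(182,360)),("top far",(178,73),(512,108)),("top near",(162,482),(75,205))):
    print(n,two(T(*t),S(*s)),plane("top",*T(*t),.046))
print("handle z26 far,near:",plane("top",*T(98,150),.026),plane("top",*T(90,400),.026))
print("handle 2view",two(T(98,150),S(395,110)),two(T(90,400),S(130,162)))
for n,p in(("spool",(168,273)),("bottle",(175,190)),):
    print(n,plane("top",*p,.03))
```

```text
bar far end (array([ 0.5801, -0.0246,  0.057 ]), np.float64(0.0028378141544690414)) near (array([ 0.4694, -0.0232,  0.0584]), np.float64(0.0007435223167364072))
hinge corners (array([0.5835, 0.088 , 0.058 ]), np.float64(0.0053621192223822865)) (array([0.4704, 0.0909, 0.0549]), np.float64(0.0033863603151444944))
case back corners z46:
bot far (array([ 0.6433, -0.0291,  0.0426]), np.float64(0.002276278300142724)) [ 0.6413 -0.0287  0.046 ]
bot near (array([ 0.4087, -0.029 ,  0.0529]), np.float64(0.009784135823965928)) [ 0.4044 -0.0278  0.046 ]
top far (array([0.6462, 0.1275, 0.0406]), np.float64(0.00752169490297947)) [0.6411 0.1279 0.046 ]
top near (array([0.4076, 0.1278, 0.0395]), np.float64(0.005687868293309985)) [0.4044 0.1276 0.046 ]
handle z26 far,near: [0.5989 0.1754 0.026 ] [0.4518 0.1735 0.026 ]
handle 2view (array([0.6016, 0.1756, 0.0219]), np.float64(0.00359289255973858)) (array([0.4526, 0.1732, 0.0265]), np.float64(0.0016844358105376873))
spool [0.422  0.4144 0.03  ]
bottle [0.6674 0.4122 0.03  ]
```

The measurements agree with the given sizes:
- **Foot bar:** (0.525, -0.024, 0.057)
- **Hinge:** (0.527, 0.089, 0.056)
- **Handle:** (0.525, 0.1745, about 0.025)
- **Yaw:** about 0, with scope x along world +y

Next I'll square the tool to the world axes and move over the foot bar.

```bash
cat >> h.py <<'E'
def go(p,q=None):
    """print tool-axis shift units to reach world p and turn units to reach pointing down, jaws along world y"""
    from bench import sensors
    s=sensors.observe(); M=R.from_rotvec(s['tcp_rot']).as_matrix()
    D=np.diag([-1.,1,-1])
    print('t',round(s['time_s'],2),'tcp',s['tcp_pos'].round(4),'F',s['contact_force'].round(2),'w',round(s['width'],4))
    if p is not None: print('shift units',(M.T@(np.array(p)-s['tcp_pos'])/.025).round(2))
    print('turn units',(np.degrees(R.from_matrix(M.T@D).as_rotvec())/4).round(2), 'axes-shift after turn',((D.T@(np.array(p)-s['tcp_pos']))/.025).round(2) if p is not None else '')
E
python3 -c "
from h import *
go([.525,-.024,.15])"
```

```text
t 0.1 tcp [0.1852 0.5967 0.2308] F [ 0.54 -0.15  0.71] w 0.0854
shift units [-20.34 -19.68   3.25]
turn units [-0.01 -0.   -4.31] axes-shift after turn [-13.59 -24.83   3.23]
```

```bash
python3 -m creep '[[0,0,0,0,0,-0.9],[0,0,0,0,0,-0.9],[0,0,0,0,0,-0.9],[0,0,0,0,0,-0.9],[-0.5,-1,0,0,0,-0.7],[-0.5,-1,0,0,0,0],[-0.5,-1,0,0,0,0],[-0.5,-1,0,0,0,0],[-0.5,-1,0,0,0,0],[-0.5,-1,0,0,0,0],[-0.5,-1,0,0,0,0],[-0.5,-1,0,0,0,0],[-0.6,-1,0,0,0,0],[-0.6,-1,0,0,0,0],[-0.6,-1,0,0,0,0],[-0.6,-1,0,0,0,0],[-0.6,-1,0,0,0,0],[-0.6,-1,0,0,0,0],[-0.6,-1,0,0,0,0],[-0.6,-1,0,0,0,0]]' 0.2 20; python3 -c "
from h import *
go([.525,-.024,.12])"
```

```text
time_s: 2.6
tcp_pos: [0.4119, 0.1838, 0.2281]
tcp_rot: [0.02, -3.137, 0.014]
contact_force: [0.3, -0.8, 0.4]
width: 0.0343
t 2.6 tcp [0.4119 0.1838 0.2281] F [ 0.33 -0.78  0.36] w 0.0343
shift units [-4.44 -8.33  4.38]
turn units [-0.13 -0.07  0.19] axes-shift after turn [-4.52 -8.31  4.33]
```

```bash
python3 -m creep '[[-0.5,-0.9,0.4,-0.1,-0.1,0.2],[-0.5,-0.9,0.4,0,0,0],[-0.5,-0.9,0.4,0,0,0],[-0.5,-0.9,0.5,0,0,0],[-0.5,-0.9,0.5,0,0,0],[-0.5,-0.9,0.5,0,0,0],[-0.5,-0.9,0.5,0,0,0],[-0.5,-0.9,0.5,0,0,0],[-0.5,-0.9,0.5,0,0,0],[0,0,0,0,0,0],[0,0,0,0,0,0]]' 0.2 20; python3 -c "
from h import *
go([.525,-.024,.05])"
```

```text
time_s: 3.98
tcp_pos: [0.527, -0.0274, 0.119]
tcp_rot: [-0.005, -3.141, 0.003]
contact_force: [-1.1, 0.2, -0.8]
width: 0.0341
t 3.98 tcp [ 0.527  -0.0274  0.119 ] F [-1.09  0.21 -0.81] w 0.0341
shift units [0.08 0.14 2.76]
turn units [-0.03 -0.   -0.05] axes-shift after turn [0.08 0.13 2.76]
```

```bash
python3 -m creep '[[0.1,0.15,0.6,0,0,0],[0,0,0.6,0,0,0],[0,0,0.6,0,0,0],[0,0,0.5,0,0,0],[0,0,0.3,0,0,0],[0,0,0,0,0,0]]'; python3 -c "
from h import *
go([.525,-.024,.05])
snap('side','s1',(235,140,355,280),5);snap('top','t1',(235,185,345,300),5)"
```

```text
time_s: 4.72
tcp_pos: [0.5235, -0.0214, 0.0492]
tcp_rot: [-0.001, -3.14, 0.003]
contact_force: [-1.0, -0.3, -0.5]
width: 0.034
t 4.72 tcp [ 0.5235 -0.0214  0.0492] F [-0.95 -0.26 -0.5 ] w 0.034
shift units [-0.06 -0.11 -0.03]
turn units [-0.02 -0.02 -0.01] axes-shift after turn [-0.06 -0.11 -0.03]
```

View pics/s1.png

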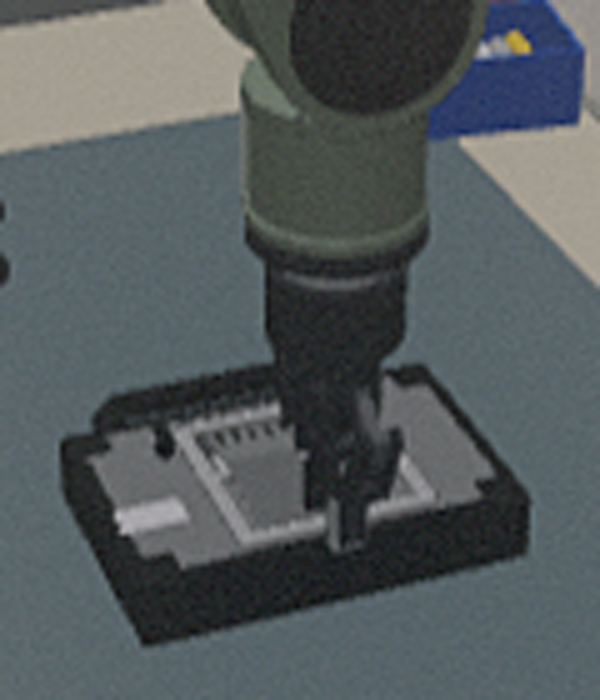

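View pics/t1.png

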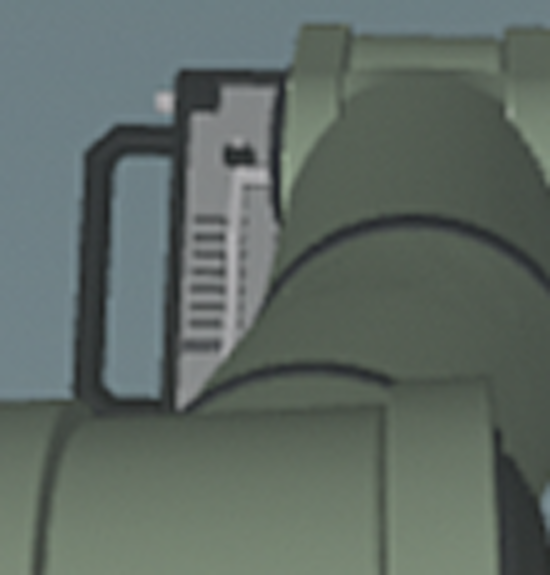

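In the side view the outer finger (347,520) is in front of the foot bar and the inner finger is behind it, so the jaws straddle the bar. I'll close them gently.

```bash
python3 -m creep '[[0,-0.1,-0.05,0,0,0],[0,0,0,0,0,0],[0,0,0,0,0,0],[0,0,0,0,0,0]]' 1 20; python3 -c "
from h import *
go(None)"
```

```text
time_s: 5.32
tcp_pos: [0.5242, -0.0245, 0.0522]
tcp_rot: [0.002, 3.14, -0.003]
contact_force: [-0.1, -0.9, -2.4]
width: 0.0089
t 5.33 tcp [ 0.5242 -0.0245  0.0522] F [-0.1  -0.95 -2.42] w 0.0089
turn units [-0.03  0.02 -0.02] axes-shift after turn
```

```bash
python3 -m creep '[[0,0.02,-0.46,0,0,0],[0,0.07,-0.45,0,0,0],[0,0.11,-0.45,0,0,0],[0,0.16,-0.43,0,0,0],[0,0,0,0,0,0]]'; python3 -c "
from h import *
go([.5242,-.0245+.0349,.0522+.0825])
snap('side','s2',(235,140,355,280),5)"
```

```text
time_s: 5.95
tcp_pos: [0.5243, -0.0143, 0.1009]
tcp_rot: [0.001, 3.14, -0.002]
contact_force: [0.4, 0.6, -1.1]
width: 0.0091
t 5.95 tcp [ 0.5243 -0.0143  0.1009] F [ 0.37  0.62 -1.1 ] w 0.0091
shift units [ 0.    0.99 -1.35]
turn units [-0.02  0.03 -0.01] axes-shift after turn [ 0.    0.99 -1.35]
```

View pics/s2.png

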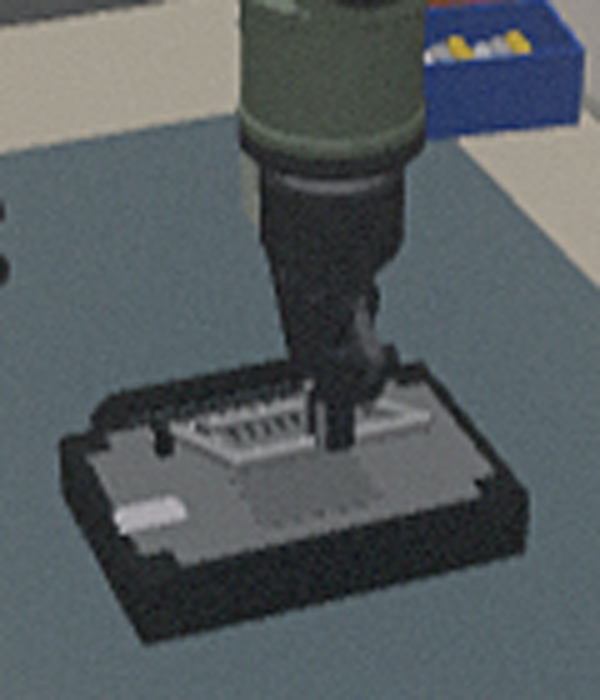

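The bail is following: its foot bar is raised to about (335,445) in the crop. I'll carry on to the stop.

```bash
python3 -m creep '[[0,0.2,-0.38,0,0,0],[0,0.24,-0.36,0,0,0],[0,0.27,-0.34,0,0,0],[0,0.27,-0.27,0,0,0],[0,0,0,0,0,0],[0,0,0,0,0,0]]'; python3 -c "
from h import *
go([.5242,-.0245+.0349,.0522+.0825])
snap('side','s3',(235,140,355,280),5)"
```

```text
time_s: 6.75
tcp_pos: [0.5243, 0.0103, 0.1377]
tcp_rot: [0.004, 3.139, -0.005]
contact_force: [-1.4, -1.4, 1.7]
width: 0.0086
t 6.75 tcp [0.5243 0.0103 0.1377] F [-1.42 -1.4   1.68] w 0.0086
shift units [0.01 0.   0.12]
turn units [-0.05  0.03 -0.04] axes-shift after turn [0.01 0.   0.12]
```

View pics/s3.png

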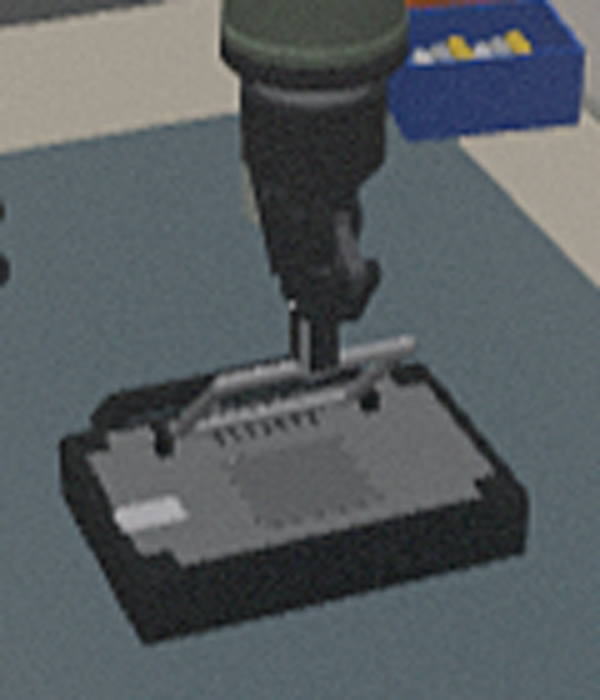

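The bail stands open with the scope unmoved. I'll release it and rise.

```bash
python3 -m creep '[[0,0,0,0,0,0],[0,0,0,0,0,0],[0,0,-0.5,0,0,0],[0,0,-1,0,0,0],[0,0,-1,0,0,0],[0,0.9,-0.5,0,0,0],[0,1,0,0,0,0],[0,1,0,0,0,0],[0,1,0,0,0,0],[0,1,0,0,0,0],[0,1,0,0,0,0],[0,0.6,0,0,0,0],[0,0,0,0,0,0]]' 0.2 20; python3 -c "
from h import *
go([.525,.1745,.02])
snap('side','s4',(235,140,355,280),5)
snap('top','t4',(235,185,345,300),5)"
```

```text
time_s: 8.43
tcp_pos: [0.5257, 0.1783, 0.2227]
tcp_rot: [0.007, 3.134, -0.001]
contact_force: [-0.3, -0.3, -0.3]
width: 0.0343
t 8.43 tcp [0.5257 0.1783 0.2227] F [-0.27 -0.31 -0.28] w 0.0343
shift units [ 0.09 -0.15  8.11]
turn units [-0.01  0.1  -0.06] axes-shift after turn [ 0.03 -0.15  8.11]
```

View pics/s4.png

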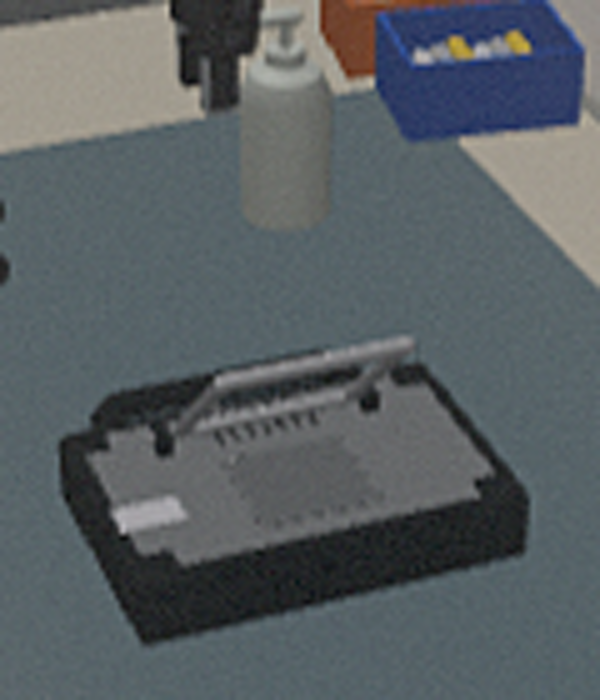

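View pics/t4.png

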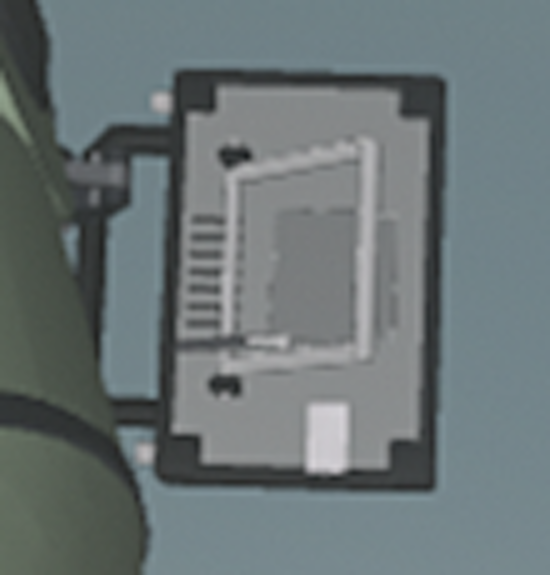

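The bail stayed open and the case corners are unchanged at (178,73) and (438,488) in the crop. I'll check the bail angle and descend to the handle.

```bash
python3 - <<'E'
from h import *
T=lambda x,y:((x+.5)/5-.5+235,(y+.5)/5-.5+185)
S=lambda x,y:((x+.5)/5-.5+235,(y+.5)/5-.5+140)
a,b=two(T(370,145),S(408,346)),two(T(364,355),S(220,383)); m=(a[0]+b[0])/2
print(a,b,m,np.arctan2(m[2]-.056,.0895-m[1]))
E
python3 -m creep '[[0.05,-0.15,0.9,0,0.1,0],[0,0,0.9,0,0,0],[0,0,0.9,0,0,0],[0,0,0.9,0,0,0],[0,0,0.9,0,0,0],[0,0,0.9,0,0,0],[0,0,0.8,0,0,0],[0,0,0.5,0,0,0],[0,0,0,0,0,0]]' 0.2 20
python3 -c "
from h import *
go([.525,.1745,.012])"
```

```text
(array([0.58192448, 0.01203703, 0.13706567]), np.float64(0.002715331401229622)) (array([0.46897425, 0.01219441, 0.1391421 ]), np.float64(0.003433857823900779)) [0.52544936 0.01211572 0.13810389] 0.8149817648742474
time_s: 9.65
tcp_pos: [0.5272, 0.1616, 0.0519]
tcp_rot: [0.029, 3.139, -0.007]
contact_force: [0.5, 0.0, 0.6]
width: 0.0342
t 9.65 tcp [0.5272 0.1616 0.0519] F [0.51 0.03 0.62] w 0.0342
shift units [0.1  0.52 1.59]
turn units [-0.06  0.04 -0.26] axes-shift after turn [0.09 0.52 1.6 ]
```

The bail angle measures 0.81, so it is at its stop. The descent drifted 13 mm in y, so I'll correct that above the bar first.

```bash
python3 -m creep '[[0.1,0.5,0,0,0,-0.2],[0,0,0,0,0,0],[0,0,0.3,0,0,0]]' 0.2 20
python3 -c "
from h import *
go([.525,.1745,.012])"
```

```text
time_s: 10.02
tcp_pos: [0.526, 0.1756, 0.0462]
tcp_rot: [0.005, 3.136, -0.005]
contact_force: [0.3, 0.2, 0.2]
width: 0.0345
t 10.03 tcp [0.526  0.1756 0.0462] F [0.29 0.2  0.19] w 0.0345
shift units [ 0.05 -0.04  1.37]
turn units [-0.04  0.08 -0.04] axes-shift after turn [ 0.04 -0.04  1.37]
```

```bash
python3 -m creep '[[0,0,0.4,0,0,0],[0,0,0.4,0,0,0],[0,0,0.4,0,0,0],[0,0,0,0,0,0]]' 0.2 20
python3 -c "
from h import *
go([.525,.1745,.011])
snap('side','s5',(235,140,355,280),5)"
```

```text
time_s: 10.52
tcp_pos: [0.5256, 0.175, 0.013]
tcp_rot: [0.005, 3.137, -0.006]
contact_force: [-0.2, 0.1, 0.8]
width: 0.0343
t 10.53 tcp [0.5256 0.175  0.013 ] F [-0.16  0.08  0.78] w 0.0343
shift units [ 0.02 -0.02  0.08]
turn units [-0.05  0.06 -0.05] axes-shift after turn [ 0.02 -0.02  0.08]
```

View pics/s5.png

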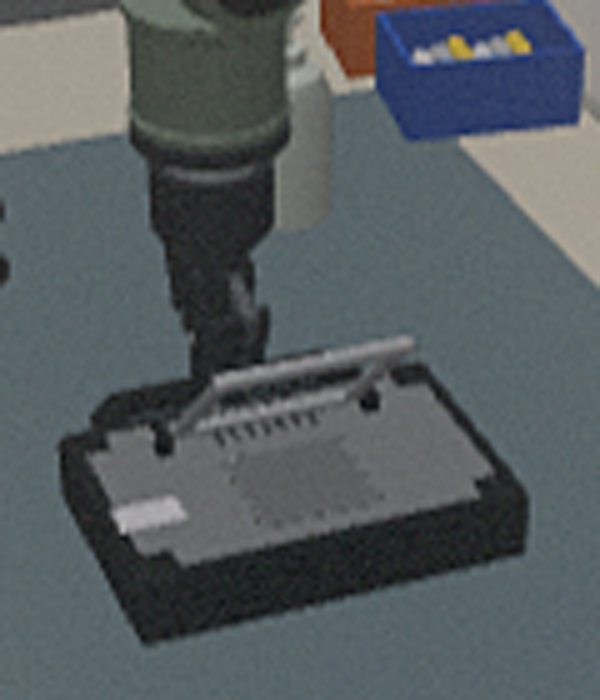

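The fingers are around the bar with no contact force. I'll close.

```bash
python3 -m creep '[[0,0,0.12,0,0,0],[0,0,0,0,0,0],[0,0,0,0,0,0],[0,0,0,0,0,0],[0,0,0,0,0,0]]' 1 30
python3 -c "
from h import *
go(None)
import numpy as np
from bench import sensors
p=sensors.observe()['tcp_pos']; 
y0=p[1]-.204; print('pivot',y0)
prev=np.array([p[1],p[2]]); off=p[2]-.026
for th in np.radians(np.arange(0,91,5)):
    y=y0+.204*np.cos(th)-.026*np.sin(th); z=.204*np.sin(th)+.026*np.cos(th)+off
    print(round(np.degrees(th)),round(y,4),round(z,4),((np.array([y,-z])-prev*[1,-1])/.025).round(2)); prev=np.array([y,z])
for ph in np.arange(0.03,.37,.03):
    y=y0-.046-.204*np.sin(ph)+.02*np.cos(ph); z=.204*np.cos(ph)+.02*np.sin(ph)+off
    print('lean',round(ph,2),round(y,4),round(z,4),((np.array([y,-z])-prev*[1,-1])/.025).round(2)); prev=np.array([y,z])
"
```

```text
time_s: 11.2
tcp_pos: [0.5261, 0.1744, 0.0112]
tcp_rot: [0.007, 3.136, -0.006]
contact_force: [-1.1, -1.2, -2.4]
width: 0.0169
t 11.2 tcp [0.5261 0.1744 0.0112] F [-1.06 -1.18 -2.41] w 0.0169
turn units [-0.05  0.08 -0.06] axes-shift after turn 
pivot -0.02957745083852356
0 0.1744 0.0112 [0. 0.]
5 0.1714 0.0289 [-0.12 -0.71]
10 0.1668 0.0463 [-0.18 -0.69]
15 0.1607 0.0631 [-0.24 -0.68]
20 0.1532 0.0794 [-0.3  -0.65]
25 0.1443 0.095 [-0.36 -0.62]
30 0.1341 0.1097 [-0.41 -0.59]
35 0.1226 0.1235 [-0.46 -0.55]
40 0.11 0.1363 [-0.51 -0.51]
45 0.0963 0.1479 [-0.55 -0.46]
50 0.0816 0.1582 [-0.59 -0.41]
55 0.0661 0.1672 [-0.62 -0.36]
60 0.0499 0.1749 [-0.65 -0.31]
65 0.0331 0.1811 [-0.67 -0.25]
70 0.0158 0.1858 [-0.69 -0.19]
75 -0.0019 0.189 [-0.71 -0.13]
80 -0.0198 0.1906 [-0.71 -0.07]
85 -0.0377 0.1907 [-0.72 -0.  ]
90 -0.0556 0.1892 [-0.72  0.06]
lean 0.03 -0.0617 0.1897 [-0.25 -0.02]
lean 0.06 -0.0678 0.1901 [-0.25 -0.01]
lean 0.09 -0.074 0.1902 [-0.25 -0.01]
lean 0.12 -0.0801 0.1902 [-0.25  0.  ]
lean 0.15 -0.0863 0.1899 [-0.25  0.01]
lean 0.18 -0.0924 0.1895 [-0.25  0.02]
lean 0.21 -0.0985 0.1889 [-0.24  0.02]
lean 0.24 -0.1046 0.1881 [-0.24  0.03]
lean 0.27 -0.1107 0.1872 [-0.24  0.04]
lean 0.3 -0.1168 0.186 [-0.24  0.05]
lean 0.33 -0.1228 0.1847 [-0.24  0.05]
lean 0.36 -0.1287 0.1832 [-0.24  0.06]
```

Gripped. The width is 16.9 mm and the TCP offset is consistent. I'll raise it in 2.5° rows.

```bash
python3 -m creep '[[0,-0.05,-0.36,0,0,0],[0,-0.07,-0.35,0,0,0],[0,-0.08,-0.35,0,0,0],[0,-0.1,-0.34,0,0,0],[0,-0.11,-0.34,0,0,0],[0,-0.13,-0.33,0,0,0],[0,0,0,0,0,0]]'
python3 -c "
from h import *
go([.526,.1607,.0631])
snap('side','s6',(235,140,355,280),5)"
```

```text
time_s: 12.08
tcp_pos: [0.5257, 0.16, 0.0671]
tcp_rot: [0.007, 3.136, -0.005]
contact_force: [-0.3, 0.1, -5.3]
width: 0.0167
t 12.07 tcp [0.5257 0.16   0.0671] F [-0.28  0.11 -5.29] w 0.0167
shift units [-0.01  0.03  0.16]
turn units [-0.05  0.08 -0.06] axes-shift after turn [-0.01  0.03  0.16]
```

View pics/s6.png

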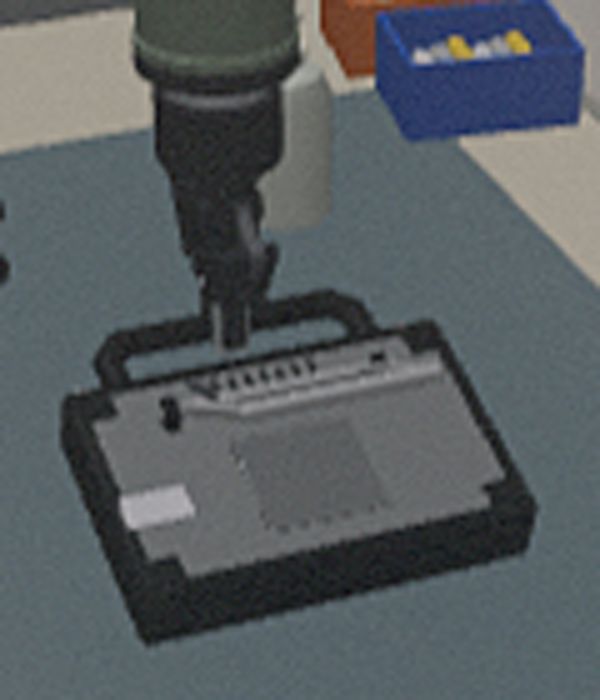

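It is tipping about the bottom face edge, whose corner stays at (148,643). The force is 5 N, as expected. Continuing.

```bash
python3 -m creep '[[0,-0.14,-0.31,0,0,0],[0,-0.15,-0.30,0,0,0],[0,-0.16,-0.30,0,0,0],[0,-0.18,-0.29,0,0,0],[0,-0.20,-0.27,0,0,0],[0,-0.21,-0.27,0,0,0],[0,-0.22,-0.26,0,0,0],[0,-0.23,-0.25,0,0,0],[0,0,0,0,0,0]]'
python3 -c "
from h import *
go([.526,.0816,.1582])"
```

```text
time_s: 13.25
tcp_pos: [0.5255, 0.1219, 0.1276]
tcp_rot: [0.006, 3.135, -0.003]
contact_force: [0.4, 2.4, -4.2]
width: 0.0169
t 13.25 tcp [0.5255 0.1219 0.1276] F [ 0.38  2.39 -4.16] w 0.0169
shift units [-0.03 -1.61 -1.22]
turn units [-0.02  0.1  -0.05] axes-shift after turn [-0.02 -1.61 -1.22]
```

```bash
python3 -m creep '[[0,-0.25,-0.23,0,0,0],[0,-0.26,-0.22,0,0,0],[0,-0.26,-0.21,0,0,0],[0,-0.27,-0.20,0,0,0],[0,-0.28,-0.19,0,0,0],[0,-0.29,-0.17,0,0,0],[0,0,0,0,0,0]]'
python3 -c "
from h import *
go([.526,.0331,.1811])
snap('side','s7',(225,100,365,280),4)"
```

```text
time_s: 14.12
tcp_pos: [0.5255, 0.0851, 0.1602]
tcp_rot: [-0.001, 3.134, 0.006]
contact_force: [0.1, 1.3, -2.0]
width: 0.0162
t 14.12 tcp [0.5255 0.0851 0.1602] F [ 0.11  1.28 -2.05] w 0.0162
shift units [-0.03 -2.08 -0.84]
turn units [0.05 0.11 0.01] axes-shift after turn [-0.02 -2.08 -0.83]
```

View pics/s7.png

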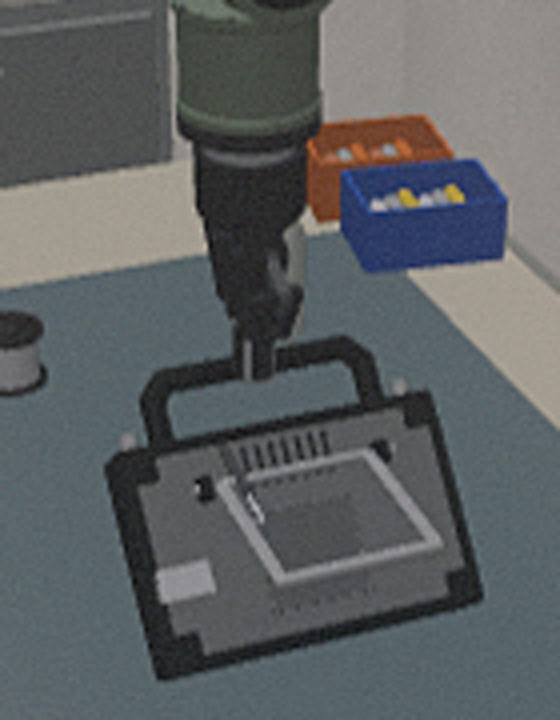

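It is at about 49° and the bottom corner is still at raw pixel (265,269), so it has not slid. Continuing.

```bash
python3 -m creep '[[0,-0.29,-0.18,0,0,0],[0,-0.30,-0.18,0,0,0],[0,-0.31,-0.16,0,0,0],[0,-0.32,-0.14,0,0,0],[0,-0.33,-0.12,0,0,0],[0,-0.33,-0.11,0,0,0],[0,0,0,0,0,0]]'
python3 -c "
from h import *
go([.526,-.0019,.189])"
```

```text
time_s: 15.05
tcp_pos: [0.5253, 0.0406, 0.1841]
tcp_rot: [-0.006, 3.134, 0.013]
contact_force: [-0.9, 3.3, 1.4]
width: 0.0168
t 15.05 tcp [0.5253 0.0406 0.1841] F [-0.89  3.33  1.43] w 0.0168
shift units [-0.02 -1.7  -0.21]
turn units [0.11 0.11 0.06] axes-shift after turn [-0.03 -1.7  -0.2 ]
```

```bash
python3 -m creep '[[0,-0.34,-0.10,0,0,0],[0,-0.34,-0.09,0,0,0],[0,-0.34,-0.07,0,0,0],[0,-0.34,-0.05,0,0,0],[0,-0.35,-0.04,0,0,0],[0,0,0,0,0,0]]'
python3 -c "
from h import *
go([.526,-.0198,.194])
snap('side','s8',(225,100,365,280),4)"
```

```text
time_s: 15.8
tcp_pos: [0.525, -0.0035, 0.1938]
tcp_rot: [-0.007, 3.135, 0.013]
contact_force: [-1.9, 1.0, 2.4]
width: 0.0167
t 15.8 tcp [ 0.525  -0.0035  0.1938] F [-1.92  1.    2.41] w 0.0167
shift units [-0.04 -0.65 -0.01]
turn units [0.12 0.1  0.06] axes-shift after turn [-0.04 -0.65 -0.01]
```

View pics/s8.png

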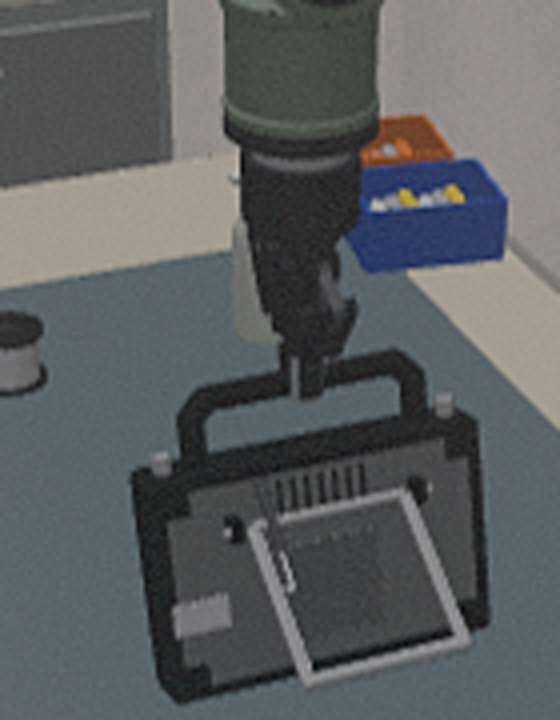

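It is at about 76° with the stand still open. Continuing to upright.

```bash
python3 -m creep '[[0,-0.34,-0.05,0.05,0,0],[0,-0.34,-0.01,0,0,0],[0,-0.34,0,0,0,0],[0,-0.34,0.02,0,0,0],[0,-0.34,0.03,0,0,0],[0,-0.3,0.03,0,0,0],[0,0,0,0,0,0]]'
python3 -c "
from h import *
go([.526,-.0556,.194])
snap('side','s9',(225,100,365,280),4)"
```

```text
time_s: 16.73
tcp_pos: [0.5247, -0.0583, 0.1928]
tcp_rot: [-0.006, 3.136, 0.004]
contact_force: [0.3, 0.3, 4.3]
width: 0.0168
t 16.73 tcp [ 0.5247 -0.0583  0.1928] F [0.29 0.3  4.28] w 0.0168
shift units [-0.05  0.11 -0.05]
turn units [0.04 0.08 0.05] axes-shift after turn [-0.05  0.11 -0.05]
```

View pics/s9.png

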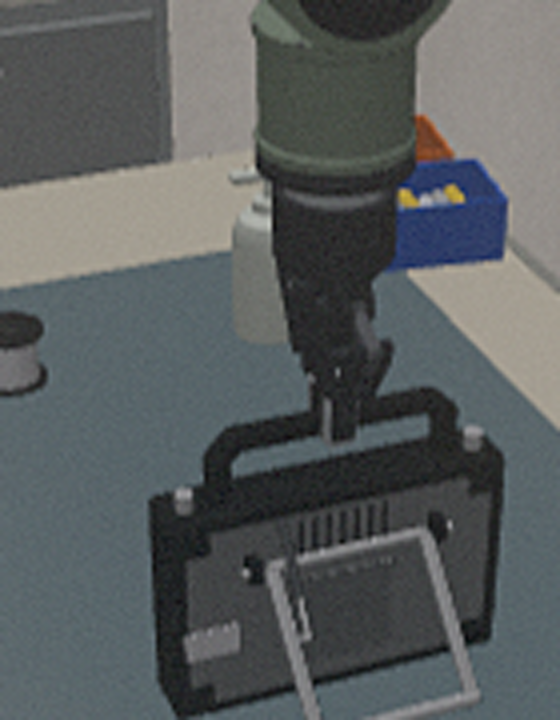

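It is upright with light forces. Now I'll lean it back slowly.

```bash
python3 -m creep '[[0,-0.25,-0.02,0,0,0],[0,-0.25,-0.02,0,0,0],[0,-0.25,-0.01,0,0,0],[0,-0.25,0,0,0,0],[0,-0.25,0.01,0,0,0],[0,-0.25,0.02,0,0,0],[0,0,0,0,0,0]]'
python3 -c "
from h import *
go([.526,-.1287,.1872])
snap('side','s10',(225,130,365,310),4)"
```

```text
time_s: 17.65
tcp_pos: [0.5241, -0.0975, 0.1932]
tcp_rot: [-0.008, 3.138, 0.005]
contact_force: [-0.3, 0.8, -7.3]
width: 0.0166
t 17.65 tcp [ 0.5241 -0.0975  0.1932] F [-0.29  0.82 -7.3 ] w 0.0166
shift units [-0.07 -1.25  0.24]
turn units [0.05 0.06 0.07] axes-shift after turn [-0.08 -1.25  0.24]
```

View pics/s10.png

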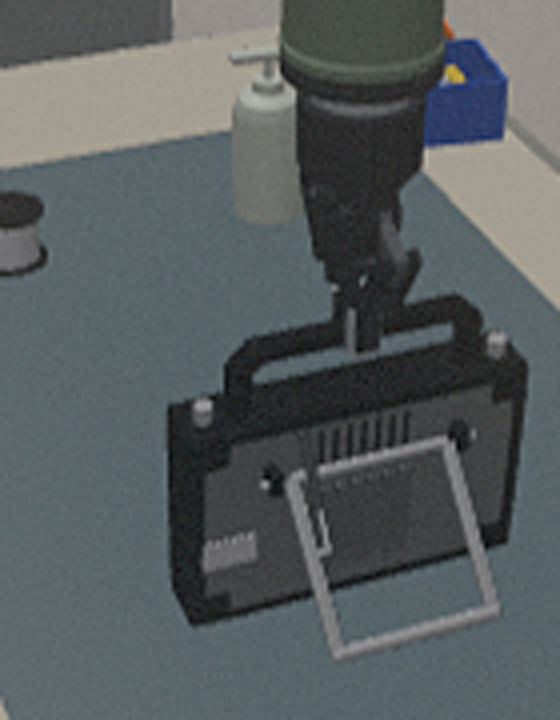

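```bash
cat >> h.py <<'E'
def xpl(n,u,v,x):
    o,d=ray(n,u,v); return (o+d*(x-o[0])/d[0]).round(4)
E
python3 - <<'E'
from h import *
S=lambda x,y:((x+.5)/4-.5+225,(y+.5)/4-.5+130)
print('heel near',xpl('side',*S(194,624),.404),'face bottom near',xpl('side',*S(172,588),.404),'top back near',xpl('side',*S(205,443),.404),'top face near',xpl('side',*S(170,407),.404))
print('foot near',xpl('side',*S(338,655),.469),'far',xpl('side',*S(495,610),.581))
E
```

```text
heel near [ 0.404  -0.1205  0.0171] face bottom near [ 0.404  -0.076   0.0132] top back near [ 0.404  -0.1532  0.1861] top face near [ 0.404  -0.0883  0.1703]
foot near [ 0.469  -0.2085  0.0417] far [ 0.581  -0.2057  0.0404]
```

Run:
```python
from h import *
S=lambda x,y:((x+.5)/4-.5+225,(y+.5)/4-.5+130)
for z in(0,.01): print('heel near',plane('side',*S(194,624),z),'heel far',plane('side',*S(508,545),z), 'face bottom',plane('side',*S(172,588),z))
for z in(.02,.03,.04,.05): print('foot',z,plane('side',*S(338,655),z),plane('side',*S(497,610),z))
def P(p):u,v=proj('side',p);return ((u-225+.5)*4,(v-130+.5)*4)
# expected images for lean phi about heel y=-0.0756
for ph in(0,.1,.2,.3,.36):
    X=np.array([-np.sin(ph),np.cos(ph)]);Z=np.array([-np.cos(ph),-np.sin(ph)]);h=np.array([-.0756,0])
    top=h+.16*X; a=.8; f=h+(80+40-115*np.cos(a))*.001*X+(10+115*np.sin(a))*.001*Z
    print(ph,'topback near',np.round(P([.404,*top])),'foot near',np.round(P([.469,*f])),f.round(3),'heel',np.round(P([.404,*h])),'handle far c',np.round(P([.525,*(h+.204*X-.02*Z)])))
```

```text
heel near [ 0.41013933 -0.10192556  0.        ] heel far [ 6.45588687e-01 -1.05514897e-01  1.11022302e-16] face bottom [ 0.40871466 -0.06102492  0.        ]
heel near [ 0.4065512  -0.11275634  0.01      ] heel far [ 0.63920503 -0.11630306  0.01      ] face bottom [ 0.40514345 -0.07234132  0.01      ]
foot 0.02 [ 0.47877807 -0.18671675  0.02      ] [ 0.5942707  -0.18566752  0.02      ]
foot 0.03 [ 0.47426789 -0.19677975  0.03      ] [ 0.5883559  -0.19574328  0.03      ]
foot 0.04 [ 0.4697577  -0.20684274  0.04      ] [ 0.58244109 -0.20581904  0.04      ]
foot 0.05 [ 0.46524751 -0.21690574  0.05      ] [ 0.57652628 -0.21589479  0.05      ]
0 topback near [164. 410.] foot near [314. 618.] [-0.168  0.04 ] heel [173. 603.] handle far c [329. 298.]
0.1 topback near [173. 425.] foot near [316. 633.] [-0.172  0.03 ] heel [173. 603.] handle far c [342. 313.]
0.2 topback near [181. 442.] foot near [317. 646.] [-0.174  0.021] heel [173. 603.] handle far c [355. 330.]
0.3 topback near [190. 461.] foot near [318. 659.] [-0.176  0.011] heel [173. 603.] handle far c [368. 351.]
0.36 topback near [195. 473.] foot near [318. 667.] [-0.176  0.005] heel [173. 603.] handle far c [375. 364.]
```

Comparing with the calibration, the scope is still nearly upright (foot about 40 mm above the bench). It has been carried about 30 mm, because I was bearing its weight (Fz -7 N). I'll ease the grip to 20 N and lower it so the bottom edge bears on the bench.

```bash
python3 -m creep '[[0,0,0.08,0,0,0],[0,0,0.08,0,0,0],[0,0,0,0,0,0],[0,0,0,0,0,0]]' 1 20
python3 -c "
from h import *
go(None)"
```

```text
time_s: 18.2
tcp_pos: [0.5242, -0.0974, 0.193]
tcp_rot: [-0.009, 3.136, 0.005]
contact_force: [-0.4, 0.3, -8.0]
width: 0.0163
t 18.2 tcp [ 0.5242 -0.0974  0.193 ] F [-0.41  0.25 -7.98] w 0.0163
turn units [0.04 0.08 0.08] axes-shift after turn
```

```bash
python3 -m creep '[[0,0,0.2,0,0,0],[0,0,0.2,0,0,0]]' 1 20
python3 -c "
from h import *
go(None)"
```

```text
time_s: 18.45
tcp_pos: [0.5275, -0.0972, 0.1872]
tcp_rot: [-0.009, 3.128, 0.005]
contact_force: [-11.9, 3.8, 36.4]
width: 0.0167
t 18.45 tcp [ 0.5275 -0.0972  0.1872] F [-11.89   3.81  36.4 ] w 0.0167
turn units [0.04 0.2  0.08] axes-shift after turn
```

It is on the bench and pressing at 36 N. I'll back off slightly and lean it with the bottom loaded.

```bash
python3 -m creep '[[0,0,-0.1,0,0,0],[0,0,0,0,0,0]]' 1 20
python3 -c "
from h import *
go(None)
snap('side','s11',(225,130,365,310),4)"
```

```text
time_s: 18.7
tcp_pos: [0.5275, -0.0972, 0.1894]
tcp_rot: [-0.01, 3.127, 0.004]
contact_force: [-0.5, -0.2, -8.7]
width: 0.0167
t 18.7 tcp [ 0.5275 -0.0972  0.1894] F [-0.54 -0.21 -8.66] w 0.0167
turn units [0.04 0.2  0.09] axes-shift after turn
```

View pics/s11.png

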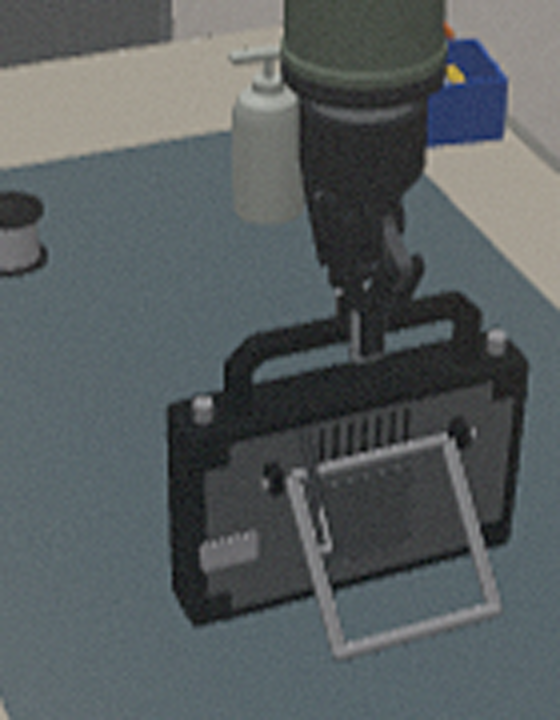

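The bar slid to mid-pad, and the tool again carries the weight. The arm is stiff, so pure y-motion while hoisting won't lean it. I'll turn the tool with the scope about the heel and keep the edge loaded, after computing the path.

Run:
```python
from h import *
from bench import sensors
s=sensors.observe(); print(s['joint_pos'].round(2))
heel=-.0972-.020; d=.0165
prev=None
for ph in np.linspace(0,.36,13):
    X=np.array([-np.sin(ph),np.cos(ph)]);Z=np.array([-np.cos(ph),-np.sin(ph)])
    t=np.array([heel,0])+(.204-d)*X-.020*Z
    ty=np.array([np.cos(ph),np.sin(ph)]);tz=np.array([np.sin(ph),-np.cos(ph)])
    if prev is not None: print(round(ph,2),t.round(4),'dtool y,z',round((t-prev)@pty/.025,3),round((t-prev)@ptz/.025,3))
    prev,pty,ptz=t,ty,tz
```

```text
[ 0.    0.43  0.09  1.89 -0.06  0.81  1.71]
0.03 [-0.1028  0.188 ] dtool y,z -0.225 -0.021
0.06 [-0.1085  0.1884] dtool y,z -0.225 -0.021
0.09 [-0.1141  0.1885] dtool y,z -0.225 -0.021
0.12 [-0.1198  0.1885] dtool y,z -0.225 -0.021
0.15 [-0.1254  0.1884] dtool y,z -0.225 -0.021
0.18 [-0.1311  0.1881] dtool y,z -0.225 -0.021
0.21 [-0.1367  0.1875] dtool y,z -0.225 -0.021
0.24 [-0.1423  0.1869] dtool y,z -0.225 -0.021
0.27 [-0.1479  0.186 ] dtool y,z -0.225 -0.021
0.3 [-0.1535  0.185 ] dtool y,z -0.225 -0.021
0.33 [-0.159   0.1839] dtool y,z -0.225 -0.021
0.36 [-0.1645  0.1825] dtool y,z -0.225 -0.021
```

```bash
python3 -m creep '[[0,-0.22,0.06,-0.43,0.1,0.05],[0,-0.22,0.02,-0.43,0,0],[0,-0.22,0,-0.43,0,0],[0,-0.22,-0.02,-0.43,0,0],[0,0,0,0,0,0]]' 1 20
python3 -c "
from h import *
go(None)
snap('side','s12',(225,130,365,310),4)"
```

```text
time_s: 19.38
tcp_pos: [0.5262, -0.1198, 0.1874]
tcp_rot: [-0.005, 3.132, 0.198]
contact_force: [-2.2, -0.7, -0.3]
width: 0.0166
t 19.38 tcp [ 0.5262 -0.1198  0.1874] F [-2.16 -0.66 -0.27] w 0.0166
turn units [1.81 0.05 0.05] axes-shift after turn
```

View pics/s12.png

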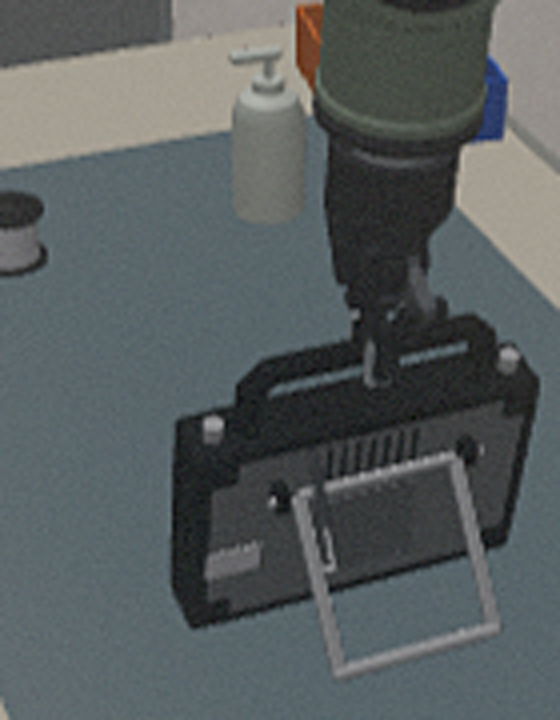

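It is leaning now with the heel fixed (194,626), and the force is close to zero. Continuing.

```bash
python3 -m creep '[[0,-0.22,-0.01,-0.43,0,0],[0,-0.22,-0.01,-0.43,0,0],[0,-0.22,-0.02,-0.43,0,0],[0,-0.22,-0.02,-0.43,0,0],[0,-0.22,-0.02,-0.43,0,0],[0,0,0,0,0,0]]' 1 20
python3 -c "
from h import *
go(None)
snap('side','s13',(225,130,365,310),4)"
```

```text
time_s: 20.18
tcp_pos: [0.5266, -0.1451, 0.1843]
tcp_rot: [-0.014, 3.11, 0.433]
contact_force: [-3.1, -1.5, 2.1]
width: 0.017
t 20.18 tcp [ 0.5266 -0.1451  0.1843] F [-3.14 -1.45  2.12] w 0.017
turn units [3.96 0.02 0.12] axes-shift after turn
```

View pics/s13.png

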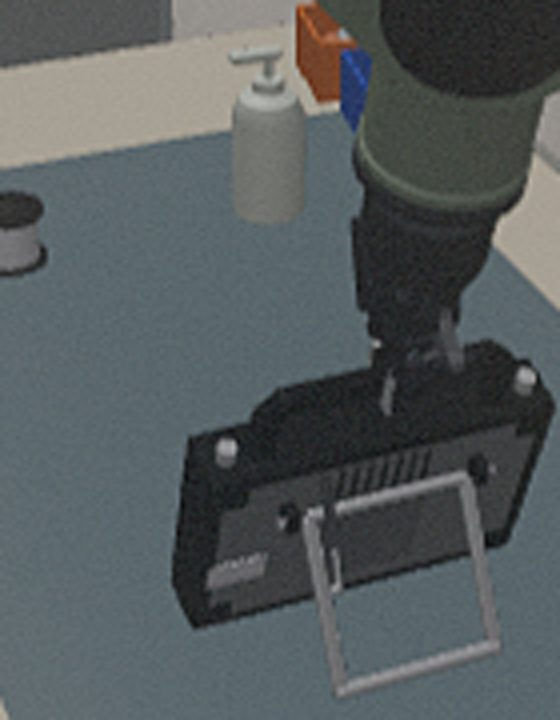

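Relative to the heel (194,626), the foot at (338,690) matches the predicted offset for 0.36 rad lean, so contact is near. I'll take one more small step.

```bash
python3 -m creep '[[0,-0.18,0,-0.3,0,0],[0,-0.1,0,-0.2,0,0],[0,0,0,0,0,0]]' 1 20
python3 -c "
from h import *
go(None)
snap('side','s14',(225,130,365,310),4)
snap('top','t14',(260,180,380,300),5)"
python3 - <<'E'
from h import *
S=lambda x,y:((x+.5)/4-.5+225,(y+.5)/4-.5+130)
E
```

```text
time_s: 20.6
tcp_pos: [0.5268, -0.1508, 0.1832]
tcp_rot: [-0.018, 3.102, 0.488]
contact_force: [-2.7, -1.6, 1.4]
width: 0.0169
t 20.6 tcp [ 0.5268 -0.1508  0.1832] F [-2.67 -1.55  1.41] w 0.0169
turn units [4.47 0.02 0.16] axes-shift after turn
```

View pics/s14.png

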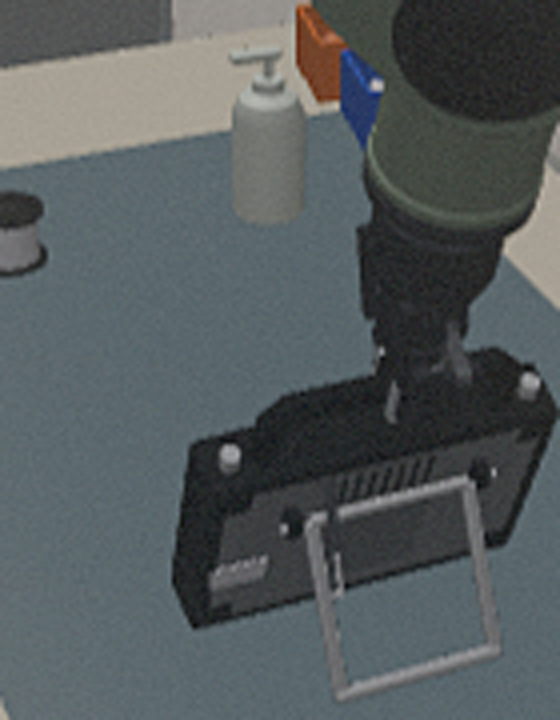

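View pics/t14.png

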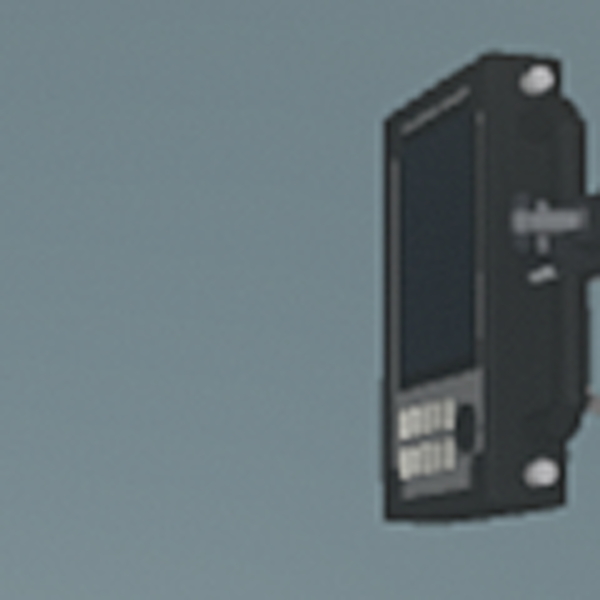

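Run:
```python
from h import *
S=lambda x,y:((x+.5)/4-.5+225,(y+.5)/4-.5+130)
a=cv2.imread('pics/s14.png');cv2.imwrite('pics/z14.png',cv2.resize(a[520:720,160:520],None,fx=2.2,fy=2.2))
print('foot near',xpl('side',*S(338,696),.4715),'far',xpl('side',*S(498,651),.5835))
for hy in(-.100,-.108,-.117):
  for ph in(.25,.3,.36):
    X=np.array([-np.sin(ph),np.cos(ph)]);Z=np.array([-np.cos(ph),-np.sin(ph)]);h=np.array([hy,0]);a=.8
    def P(p,n='side'):u,v=proj(n,p);return np.round(((u-225+.5)*4,(v-130+.5)*4))
    f=h+(120-115*np.cos(a))*.001*X+(10+115*np.sin(a))*.001*Z
    sock=h+.160*X
    print(hy,ph,'heel',P([.407,*h]),P([.645,*h]),'foot',P([.4715,*f]),P([.5835,*f]),'topback',P([.407,*sock]),'handle y,z',(h+.204*X-.02*Z).round(4))
```

```text
foot near [ 0.4715 -0.2045  0.0021] far [ 0.5835 -0.21    0.0075]
-0.1 0.25 heel [189. 624.] [504. 541.] foot [336. 676.] [492. 632.] topback [204. 472.] handle y,z [-0.1311  0.2026]
-0.1 0.3 heel [189. 624.] [504. 541.] foot [336. 682.] [492. 638.] topback [208. 482.] handle y,z [-0.1412  0.2008]
-0.1 0.36 heel [189. 624.] [504. 541.] foot [336. 690.] [492. 646.] topback [213. 494.] handle y,z [-0.1531  0.198 ]
-0.108 0.25 heel [193. 631.] [509. 548.] foot [341. 684.] [498. 640.] topback [208. 479.] handle y,z [-0.1391  0.2026]
-0.108 0.3 heel [193. 631.] [509. 548.] foot [341. 690.] [498. 646.] topback [213. 489.] handle y,z [-0.1492  0.2008]
-0.108 0.36 heel [193. 631.] [509. 548.] foot [341. 698.] [497. 653.] topback [218. 502.] handle y,z [-0.1611  0.198 ]
-0.117 0.25 heel [198. 640.] [515. 555.] foot [346. 693.] [504. 648.] topback [213. 487.] handle y,z [-0.1481  0.2026]
-0.117 0.3 heel [198. 640.] [515. 555.] foot [347. 699.] [504. 655.] topback [218. 497.] handle y,z [-0.1582  0.2008]
-0.117 0.36 heel [198. 640.] [515. 555.] foot [347. 707.] [504. 662.] topback [223. 510.] handle y,z [-0.1701  0.198 ]
```

View pics/z14.png

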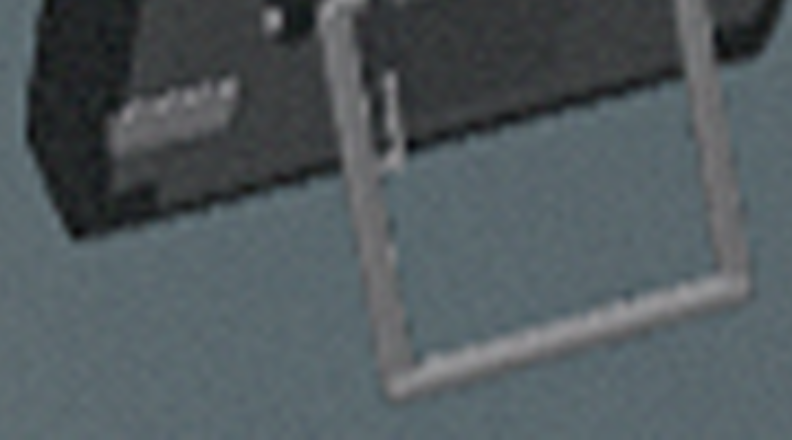

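Heel (194,629) and foot (340,698) match the model for 0.35 to 0.36 rad with the heel at y of about -0.105. I'll settle it down with a light push.

```bash
python3 -m creep '[[0,-0.12,0.04,-0.2,0,0],[0,0,0,0,0,0]]' 1 20
python3 -c "
from h import *
go(None)
snap('side','s15',(225,130,365,310),4)"
python3 -m creep '[[0,-0.1,0.08,-0.2,0,0],[0,0,0,0,0,0]]' 1 20
python3 -c "
from h import *
go(None)
snap('side','s16',(225,130,365,310),4)"
```

```text
time_s: 20.95
tcp_pos: [0.527, -0.1534, 0.1826]
tcp_rot: [-0.019, 3.098, 0.508]
contact_force: [-1.7, -2.0, -1.9]
width: 0.0166
t 20.95 tcp [ 0.527  -0.1534  0.1826] F [-1.68 -1.98 -1.9 ] w 0.0166
turn units [4.65 0.03 0.18] axes-shift after turn 
time_s: 21.25
tcp_pos: [0.5276, -0.1553, 0.182]
tcp_rot: [-0.021, 3.092, 0.529]
contact_force: [-3.5, -1.1, 0.1]
width: 0.0165
t 21.25 tcp [ 0.5276 -0.1553  0.182 ] F [-3.52 -1.09  0.15] w 0.0165
turn units [4.85 0.06 0.2 ] axes-shift after turn
```

View pics/s16.png

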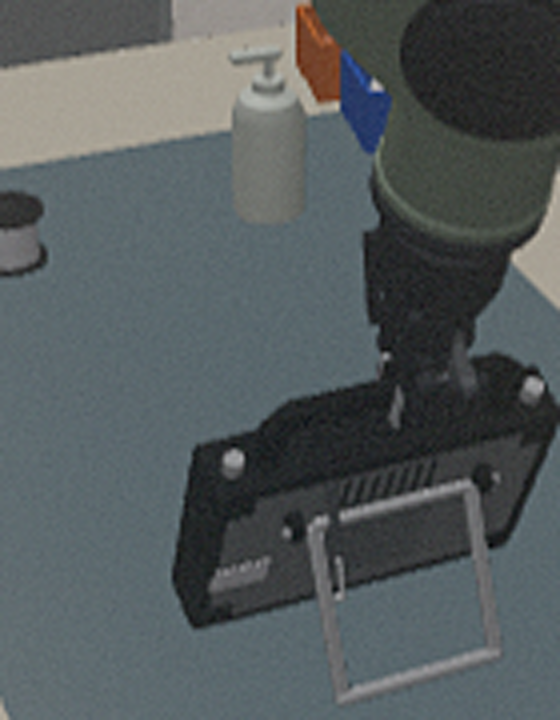

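The foot end is at (341,699) and still going down a little, with no contact reaction yet. Continuing in small steps.

```bash
python3 -m creep '[[0,-0.12,0.08,-0.2,0,-0.1],[0,0,0,0,0,0]]' 1 20
python3 -m creep '[[0,-0.12,0.1,-0.2,0,-0.1],[0,0,0,0,0,0]]' 1 20
python3 -c "
from h import *
go(None)
snap('side','s17',(225,130,365,310),4)"
```

```text
time_s: 21.55
tcp_pos: [0.5279, -0.1567, 0.1818]
tcp_rot: [-0.035, 3.086, 0.552]
contact_force: [-1.2, -0.5, -3.9]
width: 0.0169
time_s: 21.8
tcp_pos: [0.5288, -0.1569, 0.1818]
tcp_rot: [-0.051, 3.077, 0.577]
contact_force: [-1.4, 1.1, -4.9]
width: 0.0166
t 21.8 tcp [ 0.5288 -0.1569  0.1818] F [-1.4   1.08 -4.95] w 0.0166
turn units [5.31 0.15 0.47] axes-shift after turn
```

View pics/s17.png

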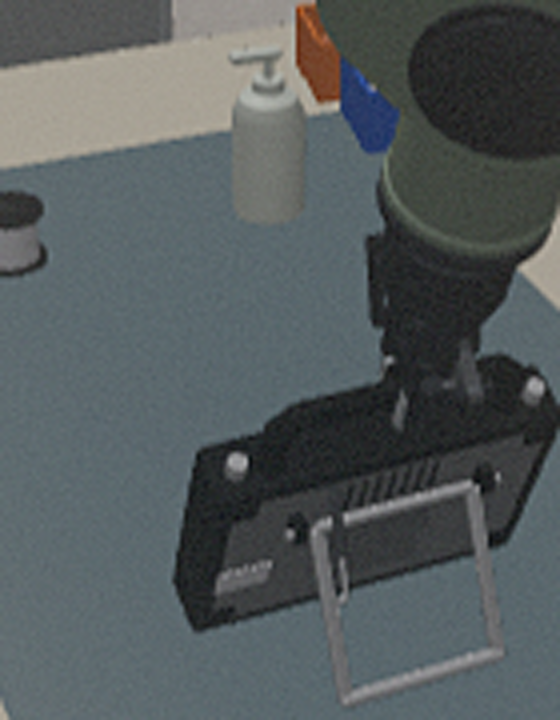

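The foot has landed and the tool is now over-turning a little, carrying about 5 N. I'll undo the slight yaw and press down lightly.

```bash
python3 -m creep '[[0,0,0.1,0.15,0,0.25],[0,0,0,0,0,0]]' 1 20
python3 -m creep '[[0,0,0.12,0,0,0.1],[0,0,0,0,0,0]]' 1 20
python3 -c "
from h import *
go(None)
snap('side','s18',(225,130,365,310),4)"
```

```text
time_s: 22.1
tcp_pos: [0.5296, -0.1566, 0.1814]
tcp_rot: [-0.024, 3.082, 0.559]
contact_force: [-3.0, 0.3, -1.3]
width: 0.0167
time_s: 22.35
tcp_pos: [0.5302, -0.1567, 0.1808]
tcp_rot: [-0.014, 3.081, 0.556]
contact_force: [-2.6, -0.8, 0.6]
width: 0.0166
t 22.35 tcp [ 0.5302 -0.1567  0.1808] F [-2.59 -0.83  0.63] w 0.0166
turn units [5.11 0.16 0.13] axes-shift after turn
```

View pics/s18.png

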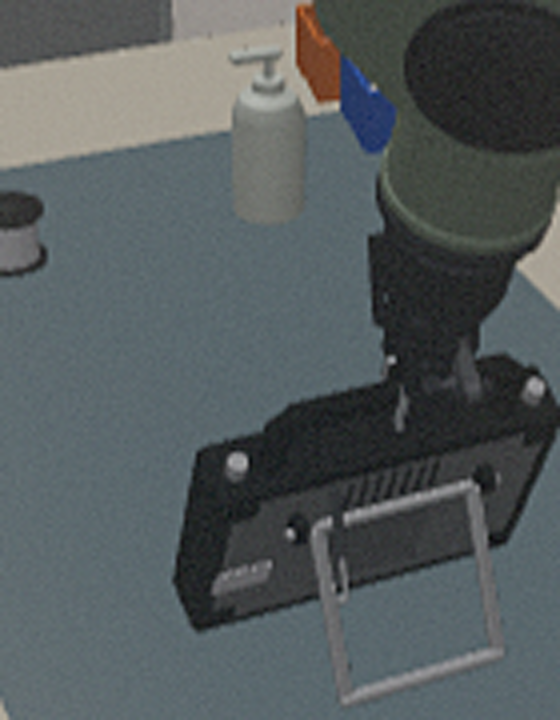

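The y-motion stopped at -0.157, so the foot is blocked by the bench, and the bench carries the weight (Fz about 0). A vertical push at the handle falls between heel and foot, so I'll press straight down lightly to seat both, then firm up the grip.

```bash
python3 -m creep '[[0,-0.05,0.14,0,0,0],[0,0,0,0,0,0]]' 1 20
python3 -m creep '[[0,-0.05,0.14,0,0,0],[0,0,0,0,0,0],[0,0,0,0,0,0]]' 1 30
python3 -c "
from h import *
go(None)
snap('side','s19',(225,130,365,310),4)
snap('top','t19',(260,180,380,300),5)"
```

```text
time_s: 22.65
tcp_pos: [0.531, -0.1566, 0.1795]
tcp_rot: [-0.016, 3.078, 0.555]
contact_force: [-0.9, 1.7, -4.1]
width: 0.0167
time_s: 23.02
tcp_pos: [0.5317, -0.1561, 0.1787]
tcp_rot: [-0.019, 3.076, 0.555]
contact_force: [-5.8, -2.2, 3.3]
width: 0.0169
t 23.02 tcp [ 0.5317 -0.1561  0.1787] F [-5.85 -2.18  3.26] w 0.0169
turn units [5.12 0.23 0.18] axes-shift after turn
```

View pics/s19.png

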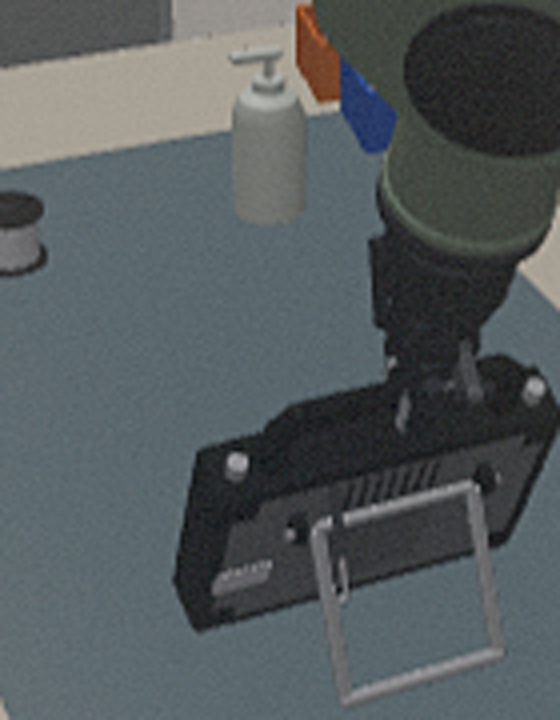

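View pics/t19.png

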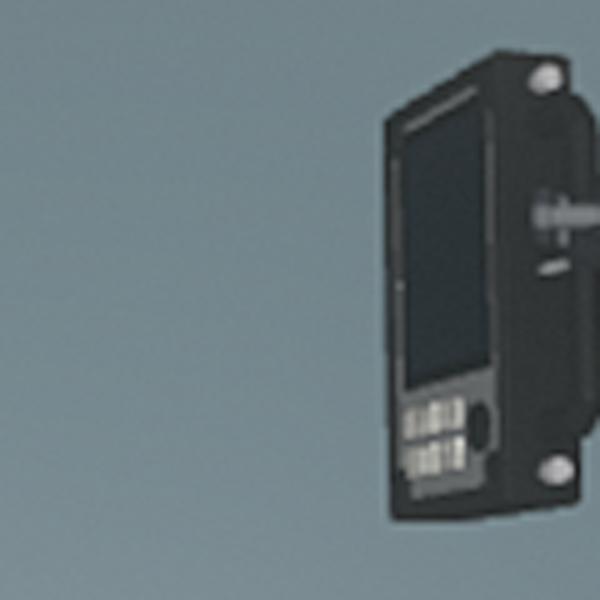

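Run:
```python
from h import *
T=lambda x,y:((x+.5)/5-.5+260,(y+.5)/5-.5+180)
S=lambda x,y:((x+.5)/4-.5+225,(y+.5)/4-.5+130)
b=[plane('top',*T(*p),.016) for p in((392,520),(388,118))]; t=[plane('top',*T(*p),.166) for p in((503,510),(498,52))]
for i in(0,1): print(b[i].round(4),t[i].round(4),'lean',np.arcsin((b[i][1]-t[i][1])/.16).round(3))
print('heel/foot y', plane('side',*S(198,629),0).round(4),plane('side',*S(512,550),0).round(4),plane('side',*S(345,699),.005).round(4),plane('side',*S(500,655),.005).round(4))
print('sockets',two(T(556,470),S(237,463)),two(T(546,77),S(534,388)))
```

```text
[ 0.4033 -0.0734  0.016 ] [ 0.4004 -0.124   0.166 ] lean 0.322
[ 0.6406 -0.0674  0.016 ] [ 0.6402 -0.1197  0.166 ] lean 0.333
heel/foot y [ 0.4109 -0.1077  0.    ] [ 0.6456 -0.1116  0.    ] [ 0.4733 -0.2115  0.005 ] [ 0.5844 -0.2116  0.005 ]
sockets (array([ 0.42296581, -0.15145087,  0.1646548 ]), np.float64(0.0031869036604048155)) (array([ 0.6290698 , -0.14563   ,  0.16391574]), np.float64(0.0026025008155491085))
```

Heel to foot measures about 102 mm against 99 expected, and the lean is about 0.33 to 0.36 rad. To confirm contact I'll push slightly further back and see whether it yields.

```bash
python3 -m creep '[[0.05,-0.16,0,0,0,0],[0,0,0,0,0,0]]' 1 30
python3 -m creep '[[0.05,-0.16,0.05,0,0,0],[0,0,0,0,0,0]]' 1 30
python3 -c "
from h import *
go(None)
snap('side','s20',(225,130,365,310),4)
import cv2
a=cv2.imread('pics/s19_raw.png',0).astype(int);b=cv2.imread('pics/s20_raw.png',0).astype(int)
A=a[262:312,255:355].astype('float32');B=b[262:312,255:355].astype('float32')
print(cv2.phaseCorrelate(A,B))
A=a[240:275,300:345].astype('float32');B=b[240:275,300:345].astype('float32')
print(cv2.phaseCorrelate(A,B))"
```

```text
time_s: 23.38
tcp_pos: [0.5318, -0.1564, 0.1786]
tcp_rot: [-0.024, 3.073, 0.562]
contact_force: [-4.6, 0.3, 5.6]
width: 0.0171
time_s: 23.62
tcp_pos: [0.5321, -0.1562, 0.1788]
tcp_rot: [-0.03, 3.07, 0.569]
contact_force: [-4.9, -1.9, 2.9]
width: 0.0169
t 23.62 tcp [ 0.5321 -0.1562  0.1788] F [-4.88 -1.9   2.91] w 0.0169
turn units [5.25 0.28 0.27] axes-shift after turn 
((0.11829129989678222, 0.051142302030093845), 0.9661214096069336)
((0.7356839179350239, -0.07521663430262748), 1.0241268787854982)
```

View pics/s20.png

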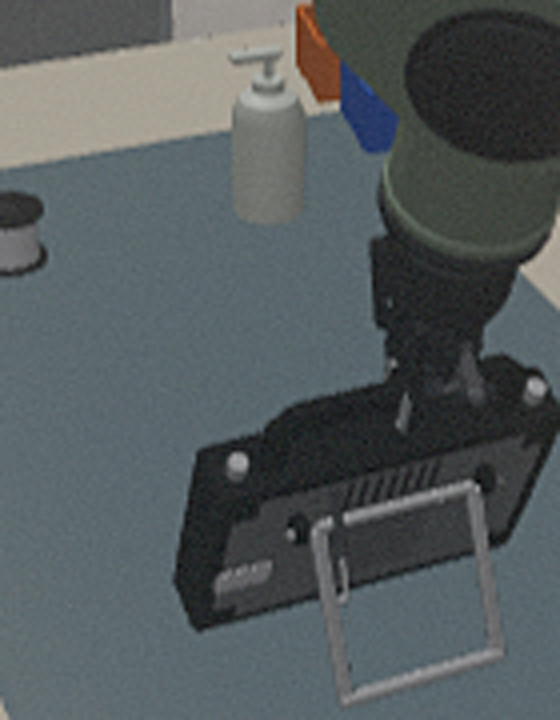

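It doesn't yield: heel (198,630) and foot (345,702) are unchanged, so it is seated. I'll firm the grip and check that it is still.

```bash
python3 -m creep '[[0,0,0.06,0,0,0],[0,0,0,0,0,0],[0,0,0,0,0,0],[0,0,0,0,0,0]]' 1 60
python3 -c "
from h import *
go(None)
snap('side','s21',(225,130,365,310),4)"
python3 -m creep '[[0,0,0,0,0,0],[0,0,0,0,0,0],[0,0,0,0,0,0],[0,0,0,0,0,0]]'
python3 -c "
from h import *
go(None)
snap('side','s22',(225,130,365,310),4)
snap('top','t22')
a=cv2.imread('pics/s21_raw.png',0).astype('float32');b=cv2.imread('pics/s22_raw.png',0).astype('float32');c=cv2.imread('pics/s20_raw.png',0).astype('float32')
for q in(b,c):print(cv2.phaseCorrelate(a[262:312,255:355].copy(),q[262:312,255:355].copy()))"
```

```text
time_s: 24.18
tcp_pos: [0.5317, -0.156, 0.1786]
tcp_rot: [-0.031, 3.07, 0.568]
contact_force: [-5.8, -2.8, 9.5]
width: 0.0163
t 24.18 tcp [ 0.5317 -0.156   0.1786] F [-5.84 -2.84  9.55] w 0.0163
turn units [5.24 0.27 0.28] axes-shift after turn 
time_s: 24.72
tcp_pos: [0.5316, -0.156, 0.1786]
tcp_rot: [-0.031, 3.071, 0.568]
contact_force: [-5.7, -3.7, 9.9]
width: 0.0159
t 24.73 tcp [ 0.5316 -0.156   0.1786] F [-5.74 -3.65  9.93] w 0.0159
turn units [5.24 0.27 0.29] axes-shift after turn 
((0.011298184430970082, 0.025043787929721617), 0.9833939854621887)
((0.06005543513570899, 0.03460451138360199), 0.9837822112083435)
```

View pics/s22.png

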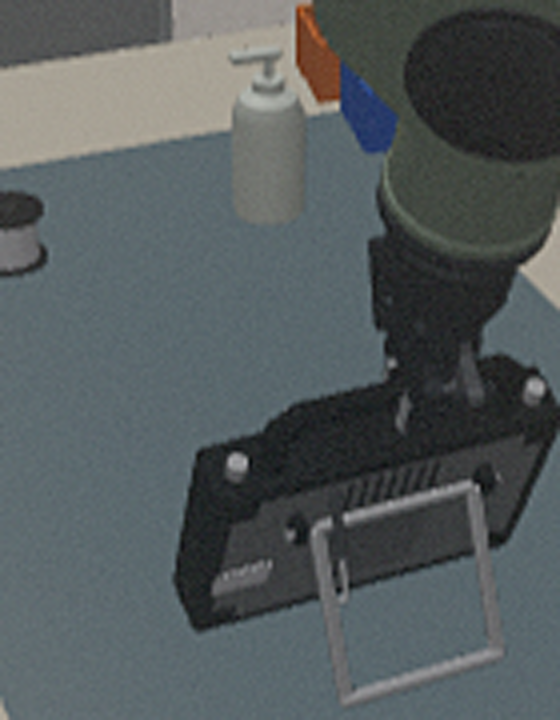

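View pics/t22.png

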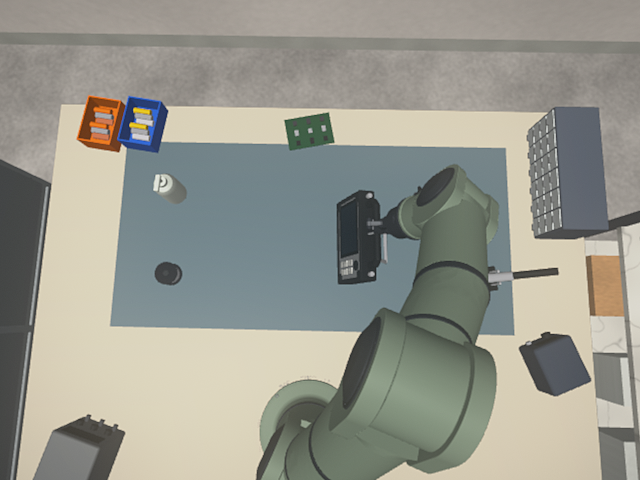

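Steady: the picture shift is below 0.03 px and the force is 10 N down through the supports. I'll glance at the bystanders under the arm before handing in.

View pics/s22_raw.png

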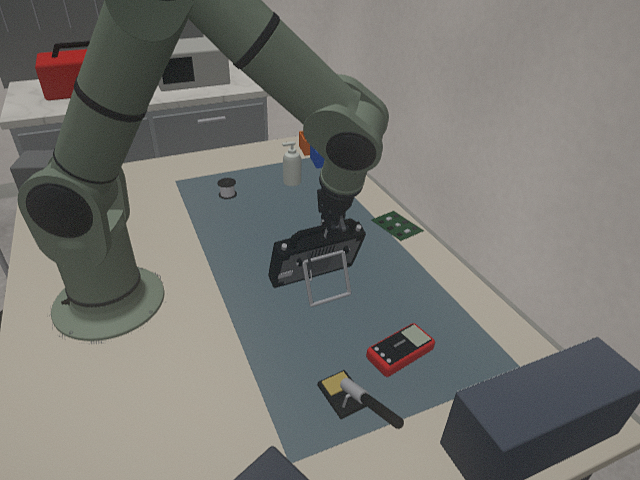

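The meter (400,350), iron (350,390), bottle and spool are all where they started. The scope stands on its heel and foot.

```bash
python3 -c "
from bench import order
print(order.hand_in())"
```

```text
the job is handed in; nothing more can be done
None
```

The scope is standing on its bottom edge, leaning back with the kickstand's foot on the bench, and the gripper is still holding the handle. I handed the job in at about 25 s of the 51 s allowed. The hand-in gave no verdict.

I pinched the kickstand's foot bar and swung it past its snap point. It stayed open after release, measured at 0.81 rad against the 0.80 stop. I then raised the scope by the handle and leaned it back with the tool turning along with it.

**Last checks:**
- **Steadiness:** the scope shifted less than 0.03 pixel over the final half second. The grip is 60 N, with about 10 N pressing down through the heel and foot.
- **Seating:** pushing it a little further back did not move it. Heel to foot measured about 102 mm against the expected 99 mm.
- **Other things on the bench:** the meter, spool, bottle and iron all look where they started.

**What disagreed or went wrong:**
- **Lean angle:** the top view gave about 0.33 rad rather than 0.36. I put the difference down to pixel accuracy.
- **Carried while upright:** on the first attempt to lean it, I was bearing nearly all its weight, so it moved about 30 mm still upright. It may have been lifted slightly off the bench. It did not fall, and I set it back down before leaning it.
- **Hard press:** setting it down pressed it onto the bench at 36 N for a moment.
- **Tool angle:** it finished tilted about 21° with the scope, not pointing straight down.

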